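# Load the film roll into the vee cradle and clamp it

### The arm

A 7-joint arm with a two-finger parallel gripper is mounted at the origin on the work surface. World frame = base frame: x ahead of the robot, y to its left, z up, the work surface at z = 0. Lengths are in m, angles in rad, forces in N, time in s.
With the tool pointing down it reaches from about 0.35 to 0.9 m from the base axis. Payload 7.2 kg.
Tool frame: the origin (TCP) lies at the very end of the fingers, on their centre line; the grasp point (between the pads) lies 19 mm behind it (bot.tcp_to_grasp is the distance from the TCP to the grasp point, in m); z points along the fingers, y is the line along which they close (so a half turn about z gives the same grasp; the last joint's range is limited). The gripper opens to 88 mm and grips with 3 to 60 N. Pads are 20 mm wide; open, the fingers measure 115 mm over their backs; the gripper's body (75 mm by 178 mm) begins 61 mm behind the grasp point.
Start: joints at [-1.283, 0.411, -0.013, 1.596, 0.006, 1.134, -0.082], TCP at [0.218, 0.586, 0.223] pointing down, gripper open.
Joint ranges: [-2.95, 2.95], [-0.29, 1.99], [-1.47, 1.44], [0.14, 2.54], [-1.03, 4.17], [0.13, 1.85], [-2.86, 2.86]. Speed limits (rad/s): [2.39, 2.39, 3.01, 3.01, 3.14, 3.14, 3.14].

### API

Orientations are given as a rotation vector (axis times angle).
In Python, from workcell import bot, camera, calibration gives the robot as it stands.
- The arm moves only by the tool jog_arm, never from a script. Its argument "increments" is a list of rows, each a list of 3 entries, a list of its own where there are three numbers: the opening, from 0 (shut) to 1 (fully open), then the shift along the tool's x, y, z scaled (see below), then the turn, a rotation vector about the tool's x, y, z scaled (see below). A call has 1 to 8 rows; each row is the pose to reach, as a shift and turn from the pose commanded when the call began, along the tool's axes at that moment; what a row does not reach only later rows make up. The controller multiplies each number of a shift by 1000 mm and each number of a turn by 45 degrees. A row lasts 1/12 s, in which the tool goes at most 41.7 mm and 7.16 degrees, less where a joint would pass 70% of its speed; a pose out of reach is approached as far as the arm can. A call with a number of a shift or a turn outside -1 to 1 is refused whole. A call with a gripper value outside its range is refused whole. The fingers move at their own pace and stop on an object; "grip_force" is the grip in N (left out, the last holds). Time passes only in rows, so rows that repeat a pose let the fingers close. It gives the time, the measured TCP pose, the force, the opening and the grip force at its end, in the units of the state.
- bot.get_state(): the state, without advancing time (a new reading comes with each control period).
- camera(name): name is "scene" or "top"; returns the picture (384x512x3 uint8, blue, green, red); there is no depth.
- calibration(name): a dict with "vfov" (degrees; the focal length in pixels is half the picture's height over the tangent of half this angle, whatever the lens; pixels are square), "cx", "cy" (the principal point, pixels), "T" (4x4, takes a point from camera to world coordinates). Camera axes: x right, y up, looking along -z (the intrinsics and any distortion apply to the point x, -y, -z); pixel columns grow to the right and rows downward; lengths in m; the calibration is good to about 2 mm. A picture is of the moment at which its call begins. calibration takes no time and is no camera call.
- bot.job_done(): hands the job in; it is judged then, once.
The state is a dict: "time": time; "joints": joint angles; "joint_velocities": joint speeds; "effort": joint torques, N m; "tool_pos": TCP position; "eef_rot": TCP orientation; "contact_force": force on the tool from outside, world axes, zero at the start; "moment": the same for the moment, N m; "finger_gap": finger opening in m; "gripper_force": force on a finger pad.
Only numpy, scipy, OpenCV 4.12 (cv2) and the standard library are available. Lean on these libraries where they do the work, as an engineer would, in place of code of your own. Each camera call takes 0.05 s, during which the arm holds its last target. There are 200 camera calls.

### The job

Roll the brown film roll up the ramp and over its edge so that it drops into the green vee, let go of it and let it settle centred by itself while the clamp is still up. Then swing the clamp down by its red handle and press the handle down gently, with about 10 N and not much more (too hard crushes the film), so that the rubber pad keeps gripping the roll after you let go. Never push hard on the roll with the robot (over 15 N or so), and leave the other things on the counter where they are.

Things in the scene. Friction and masses are not known exactly. Their poses are not given: they have to be found in the camera images.
- cradle: White plastic film cradle fixed on the counter. Origin: on the counter under the middle of the vee. x: the rolling direction (up the ramp, to the vee, to the clamp hinge); y along the vee; z up. Base about 160 mm wide, x from -185 to 99 mm: ramp, then green vee (x = -38 to 47 mm), then white hinge posts 120 mm high (x = 71 to 99 mm).
- ramp_edge (a point): Middle of the upper edge of the plain aluminium ramp, 44 mm before the vee's middle and 56 mm above the counter. From here the ramp, 150 mm wide, slopes down by 5 degrees away from the vee to a blue stop bar, 12 mm high over the ramp, whose uphill face is 134 mm down the slope.
- roll_center (a point): Centre of the brown film roll, a rigid, slippery (friction about 0.4) cylinder 95 mm in diameter, 160 mm long, 0.5 to 0.9 kg; too thick to grasp: push it so that it rolls. Its y axis is the roll's axis (x and z turn as it rolls). It starts on the ramp leaning on the stop bar, centre 149 mm before the vee's middle, 95 mm above the counter. Let go before its centre is past the ramp's edge, it rolls back.
- roll: The same film roll (origin at its centre).
- vee_home (a point): Where the roll's centre lies when it is home in the green 90 degree vee (67 mm above the vee's bottom), half-way along the vee. Axes parallel to the cradle's. 81 mm above the counter.
- clamp_hinge (a point): Hinge axis of the clamp, half-way along it: 85 mm beyond the vee's middle and 145 mm above the counter. The axis runs along the cradle's y.
- clamp_handle (a point): Middle of the clamp's red handle bar: round, 16 mm thick, parallel to the cradle's y, 185 mm from the hinge axis, 105 mm clear between the two steel fork arms (12 mm thick) that carry it. Between the arms, 85 mm from the hinge, sits a steel crossbar 34 mm wide with a black rubber pad under it. The clamp starts nearly upright (70 to 95 degrees from level).
- clamp: The clamp fork with its pad (origin on the hinge). Level, handle towards the ramp, the pad about meets a roll that is home; but the pad is screw-set up to 5 mm higher or lower (3.5 degrees of swing either way), so feel for it. The stiff friction hinge (1 N m; 4 to 7 N at the handle moves it) stays where it is left. On the roll resistance climbs about 10 N per mm: 7 N down on the handle gives about 7 N at the pad, 10 N 15 N, 14 N 23 N; 28 N crushes the film.
- label_roll: Bystander: white paper label roll lying flat, 90 mm across, 35 mm high (origin under it)
- cheese_a: Bystander: cream block 110 x 70 x 50 mm behind the clamp (origin under it)
- cheese_b: Bystander: wrapped white block 120 x 80 x 50 mm (origin under it)
- cheese_c: Bystander: wrapped white block 120 x 80 x 50 mm (origin under it)
- jar: Bystander: jar 70 mm across, 100 mm high (origin under it)
Not all that is in view belongs to the job. Leave any orange or pink look-alike of the roll alone.

How it is judged:
On the way, in this order (a step that is already met when the one before it is completed fails the run):
1. the roll lies at rest in the vee, self-centred, untouched by the robot, with the clamp still up (x of roll_center in the frame of vee_home between -0.005 and 0.005 m and z of roll_center in the frame of vee_home below 0.004 m and y of roll_center in the frame of vee_home between -0.025 and 0.025 m and angle between the y axis of roll_center and the y axis of vee_home, either way round below 0.05 rad and linear speed of roll below 0.01 m/s and contact force between each of the arm, the fingers and roll below 0.1 N and height (world z) of clamp_handle above 0.25 m), for 0.3 s.
2. the pad is pressed on the roll with at least 6 N (x of roll_center in the frame of vee_home between -0.005 and 0.005 m and z of roll_center in the frame of vee_home below 0.004 m and y of roll_center in the frame of vee_home between -0.025 and 0.025 m and angle between the y axis of roll_center and the y axis of vee_home, either way round below 0.05 rad and linear speed of roll below 0.01 m/s and contact force between clamp and roll above 6 N), for 0.2 s.
At the end, for the whole second after the job is handed in: The roll lies at rest in the vee: its centre within 5 mm across and not over 4 mm above the home point, within 25 mm along the vee, its axis within 0.05 rad of the vee's; the clamp's pad goes on pressing on it with at least 5 N after release (x of roll_center in the frame of vee_home between -0.005 and 0.005 m and z of roll_center in the frame of vee_home below 0.004 m and y of roll_center in the frame of vee_home between -0.025 and 0.025 m and angle between the y axis of roll_center and the y axis of vee_home, either way round below 0.05 rad and linear speed of roll below 0.01 m/s and contact force between clamp and roll above 5 N); the robot touches nothing.
It fails at once if the robot pushes on the roll harder than 18 N (contact force between any of the fingers, the arm and roll above 18 N).
It fails at once if the clamp presses on the roll harder than 28 N (contact force between clamp and roll above 28 N).
It fails at once if another thing on the counter is moved by over 30 mm (distance of any of label_roll, cheese_a, cheese_b, cheese_c, jar from where it was at the start of the episode above 0.03 m).
It also fails if it takes over 61 s, if anything falls off the work surface, if the arm or the gripper's body presses on something with over 40 N, if the wrist force passes 120 N, or if a joint passes its speed limit or range.

## Working session

There is one attempt and no reset: what is moved stays moved. The work goes in short steps, Python scripts to look and compute and a tool call to move; the robot and the scene stay as the last step left them, time stands still between calls to the robot, and variables do not carry over. Pictures are saved under pics/ and viewed, at most 10 in all, crops included, and the job is handed in when it is done.

Besides the shell and the picture viewer there is one more tool, called as name(argument=value, ...), one argument or row to a line, values as JSON. jog_arm: Moves the arm, as the interface text tells. Shifts and turns lie within -1 to 1; 1 stands for 1000 mm of shift or 45 degrees of turn. Its arguments: {"type":"object","properties":{"increments":{"type":"array"},"grip_force":{"type":"number"}},"required":["increments"]}

```bash
mkdir -p pics; ls
python3 - <<'E'
from workcell import bot, camera, calibration
import cv2,numpy as np
for n in("scene","top"):
    cv2.imwrite(f"pics/{n}0.png",cv2.resize(camera(n),(800,600),interpolation=cv2.INTER_CUBIC)); print(n,calibration(n))
print(bot.get_state())
E
```

```text
pics
scene {'vfov': 45.77569302580652, 'cx': 254.53686495231494, 'cy': 184.76294515746977, 'T': array([[-0.55329484, -0.64753764,  0.52398456,  1.1939388 ],
       [ 0.83291143, -0.42168858,  0.35838149,  0.44919734],
       [-0.0111072 ,  0.63472336,  0.77265962,  1.07420222],
       [ 0.        ,  0.        ,  0.        ,  1.        ]])}
top {'vfov': 47.73098240210203, 'cx': 251.6210165943967, 'cy': 185.90122810084688, 'T': array([[ 0.01254613,  0.98712272, -0.15947202,  0.33262239],
       [-0.99982731,  0.01019785, -0.01553527, -0.00946208],
       [-0.01370895,  0.15963939,  0.9870802 ,  1.46446112],
       [ 0.        ,  0.        ,  0.        ,  1.        ]])}
{'time': 0.1, 'joints': array([-1.28320722,  0.41180221, -0.01270993,  1.59693689,  0.00559777,
        1.1342971 , -0.08224967]), 'joint_velocities': array([-0.00155973, -0.00062626, -0.00017704, -0.00162169, -0.00022139,
        0.00011343,  0.00078028]), 'effort': array([ 2.62915026e-03, -5.89097607e+01,  6.43664282e-01, -2.91711509e+01,
       -5.38206822e-02,  1.45508678e-02,  3.79606524e-05]), 'tool_pos': array([0.21758755, 0.58542794, 0.22191382]), 'eef_rot': array([-5.55946091e-01, -3.09185519e+00,  2.19859078e-03]), 'contact_force': array([-0.56765362, -0.68426497,  0.58610192]), 'moment': array([-0.04937441, -0.00071024, -0.04180019]), 'gripper_force': 0.0, 'finger_gap': 0.08779408567548327}
```

View pics/scene0.png

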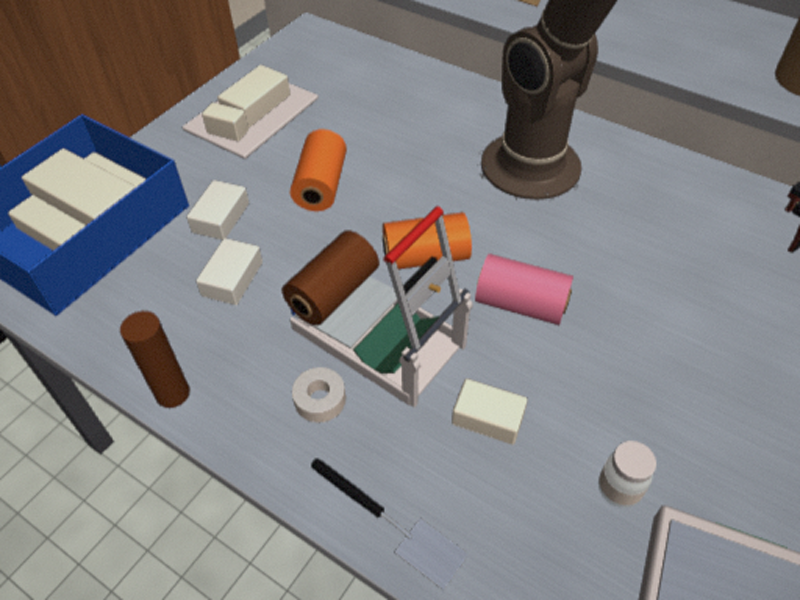

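View pics/top0.png

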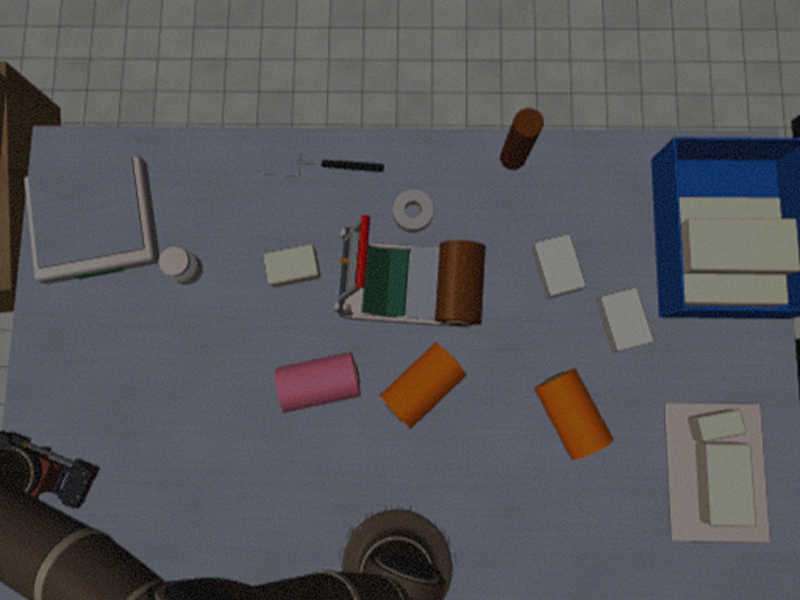

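The scene view shows the cradle at about (375,310), with its ramp on the left and the clamp upright. In the top view the ramp runs from x=440 to 485, the green vee is at (385,280) and the red handle at (363,250), so rolling goes along world +y. I'll enlarge both to measure.

Run:
```python
from workcell import camera
import cv2,numpy as np
for n,(x,y,w,h) in dict(scene=(175,125,133,133),top=(205,130,120,90)).items():
    im=np.mean([camera(n).astype(float) for _ in range(6)],0)
    im=np.clip(im*(1.6 if n=="top" else 1),0,255).astype(np.uint8)
    s=600/h; s=min(s,800/w)
    c=cv2.resize(im[y:y+h,x:x+w],None,fx=s,fy=s,interpolation=cv2.INTER_CUBIC); cv2.imwrite(f"pics/{n}1.png",c); print(n,s,c.shape)
```

```text
scene 4.511278195488722 (600, 600, 3)
top 6.666666666666667 (600, 800, 3)
```

View pics/scene1.png

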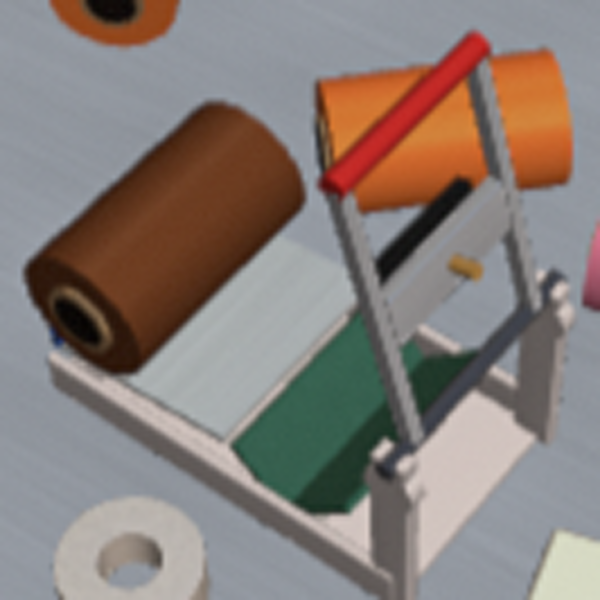

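View pics/top1.png

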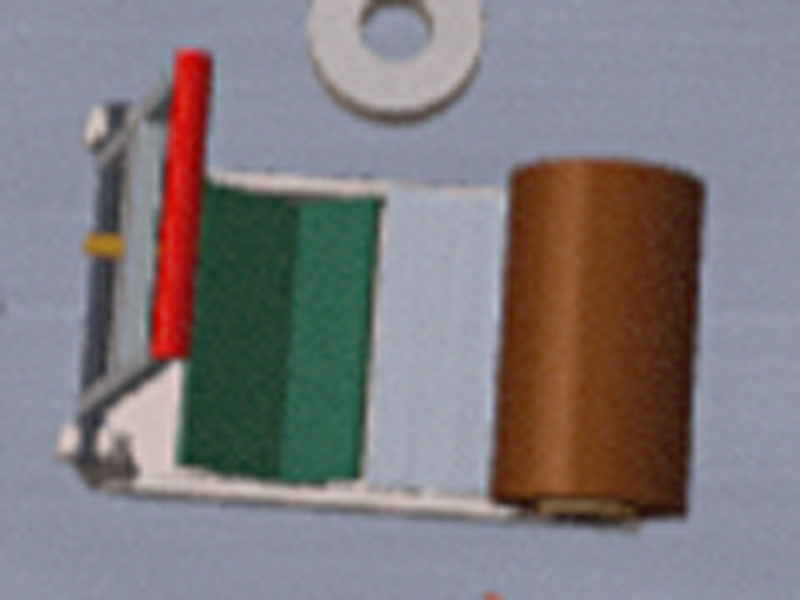

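The scene crop shows the ramp edge's near corner at (225,440), the near roll hub at (80,317) and the handle ends at (333,185) and (480,45). The top crop shows the ramp edge from (385,190) to (368,487), the vee bottom from (300,200) to (283,483) and the handle from (193,52) to (170,357). Next I'll fit the pose.

```bash
cat > h.py <<'E'
import numpy as np
from workcell import bot,camera,calibration
from scipy.optimize import least_squares
from scipy.spatial.transform import Rotation as R
C={n:calibration(n) for n in("scene","top")}
def proj(n,p):
    c=C[n]; q=np.linalg.inv(c["T"])@np.append(p,1); f=192/np.tan(np.radians(c["vfov"]/2))
    return np.array([c["cx"]+f*q[0]/-q[2], c["cy"]-f*q[1]/-q[2]])
def px(n,u): return np.array(u)/(600/133 if n=="scene" else 20/3)+((175,125) if n=="scene" else (205,130))
def c2w(v,p): return np.array([v[0],v[1],0])+R.from_euler("z",v[2]).apply(p)
E
cat > fit.py <<'E'
from h import *
# v: x y yaw clampangle handle_halflen vee_half roll_y0
def hp(v,s): a=v[3]; return (.085-.185*np.cos(a), s*v[4], .145+.185*np.sin(a))
obs=[("scene",(225,440),lambda v:(-.044,-.075,.056)),("top",(385,190),lambda v:(-.044,-.075,.056)),("top",(368,487),lambda v:(-.044,.075,.056)),
("top",(300,200),lambda v:(0,-v[5],.014)),("top",(283,483),lambda v:(0,v[5],.014)),
("scene",(333,185),lambda v:hp(v,-1)),("scene",(480,45),lambda v:hp(v,1)),("top",(193,54),lambda v:hp(v,-1)),("top",(171,355),lambda v:hp(v,1)),
("scene",(80,317),lambda v:(-.149,-.08+v[6],.095)),("top",(585,510),lambda v:(-.149,.08+v[6],.095))]
def res(v): return np.concatenate([proj(n,c2w(v,f(v)))-px(n,u) for n,u,f in obs])
s=least_squares(res,[.6,.03,np.pi/2,1.4,.07,.075,0],loss="soft_l1")
print(s.x.round(4)); print(res(s.x).reshape(-1,2).round(2))
v=s.x; np.save("v.npy",v)
for k,p in dict(handle=hp(v,0),home=(0,0,.081),roll=(-.149,v[6],.095),edge=(-.044,0,.056),hinge=(.085,0,.145)).items(): print(k,c2w(v,p).round(4))
print("rolldir",c2w(v,(1,0,0))-c2w(v,(0,0,0)))
st=bot.get_state(); print(R.from_rotvec(st["eef_rot"]).as_matrix().round(3),st["time"])
E
python3 fit.py
```

```text
[0.583  0.0253 1.5196 1.3138 0.0621 0.0732 0.0042]
[[-1.09 -1.46]
 [-0.19 -0.86]
 [-0.38 -0.65]
 [-0.46  0.15]
 [-0.71  0.13]
 [-0.23 -0.25]
 [-0.97 -1.17]
 [-0.75  0.25]
 [-0.73  0.21]
 [ 0.2  -0.7 ]
 [ 0.03 -0.7 ]]
handle [0.5849 0.0633 0.3239]
home [0.583  0.0253 0.081 ]
roll [ 0.5712 -0.1233  0.095 ]
edge [ 0.5807 -0.0186  0.056 ]
hinge [0.5873 0.1102 0.145 ]
rolldir [0.05115643 0.99869065 0.        ]
[[-0.937  0.348  0.   ]
 [ 0.348  0.937  0.   ]
 [ 0.     0.    -1.   ]] 0.7
```

jog_arm(
  increments=[
    [0.98,[-0.17,-0.18,-0.22],[0,0,0.89]],
    [0.98,[-0.17,-0.18,-0.22],[0,0,0.89]],
    [0.98,[-0.17,-0.18,-0.22],[0,0,0.89]],
    [0.98,[-0.17,-0.18,-0.22],[0,0,0.89]],
    [0.98,[-0.17,-0.18,-0.22],[0,0,0.89]],
    [0.98,[-0.17,-0.18,-0.22],[0,0,0.89]],
    [0.98,[-0.17,-0.18,-0.22],[0,0,0.89]],
    [0.98,[-0.17,-0.18,-0.22],[0,0,0.89]],
  ],
)

```text
time: 1.37
tool_pos: [0.3148, 0.356, 0.4445]
eef_rot: [-1.582, -2.714, -0.002]
contact_force: [0.9, 0.4, -0.2]
finger_gap: 0.0859
gripper_force: 0.0
```

```bash
cat > go.py <<'E'
import sys
from h import *
# usage: go.py cx cy cz  tilt(deg) [yaw]  : target in cradle frame; prints shift/turn in call units
v=np.load("v.npy"); st=bot.get_state(); R0=R.from_rotvec(st["eef_rot"])
def show(c,tilt=0):
    p=c2w(v,c); t=np.radians(tilt)
    Rc=R.from_euler("z",v[2]).as_matrix()
    # tool x = cradle x, tool y = -cradle y, tool z = down, then tilt about tool y
    R1=R.from_matrix(Rc@np.diag([1,-1,-1.]))*R.from_euler("y",t)
    d=R0.inv().apply(p-st["tool_pos"]); tr=(R0.inv()*R1).as_rotvec()
    print("shift",d.round(4),"turn",(tr/np.radians(45)).round(3),"n",np.linalg.norm(d).round(3))
def crad(p): return R.from_euler("z",-v[2]).apply(p-np.array([v[0],v[1],0]))
if __name__=="__main__":
    a=list(map(float,sys.argv[1:])); show(a[:3],a[3] if len(a)>3 else 0)
    print(st["time"],"tcp cradle",crad(st["tool_pos"]).round(4),st["tool_pos"].round(4),"F",st["contact_force"].round(2),st["joints"].round(2),st["finger_gap"].round(4))
E
python3 go.py -.235 .004 .44
```

```text
shift [-0.6161 -0.059   0.004 ] turn [ 0.001 -0.001  0.721] n 0.619Traceback (most recent call last):
  File "go.py", line 15, in <module>
    print(st["time"],"tcp cradle",crad(st["tool_pos"]).round(4),st["tool_pos"].round(4),"F",st["contact_force"].round(2),st["joints"].round(2),st["finger_gap"].round(4))
                                                                                                                                               ^^^^^^^^^^^^^^^^^^^^^^
AttributeError: 'float' object has no attribute 'round'
```

jog_arm(
  increments=[
    [0.98,[-0.31,-0.03,0],[0,0,0.72]],
    [0.98,[-0.31,-0.03,0],[0,0,0.72]],
    [0.98,[-0.31,-0.03,0],[0,0,0.72]],
    [0.98,[-0.31,-0.03,0],[0,0,0.72]],
    [0.98,[-0.31,-0.03,0],[0,0,0.72]],
    [0.98,[-0.31,-0.03,0],[0,0,0.72]],
    [0.98,[-0.31,-0.03,0],[0,0,0.72]],
    [0.98,[-0.31,-0.03,0],[0,0,0.72]],
  ],
)

```text
time: 2.03
tool_pos: [0.4424, 0.0679, 0.4433]
eef_rot: [2.281, 2.159, 0.002]
contact_force: [-0.6, -0.8, -0.5]
finger_gap: 0.0859
gripper_force: 0.0
```

```bash
sed -i 's/st\["finger_gap"\].round(4)/round(st["finger_gap"],4)/' go.py; python3 go.py -.25 .004 .40
```

```text
shift [-0.2848  0.1397  0.0435] turn [ 0.002 -0.    -0.005] n 0.32
2.0333 tcp cradle [0.0353 0.1426 0.4433] [0.4424 0.0679 0.4433] F [-0.55 -0.78 -0.55] [-0.84 -0.05  0.55  1.65  0.03  1.54 -0.34] 0.0859
```

jog_arm(
  increments=[
    [0.98,[-0.28,0.14,0.04],[0,0,0]],
    [0.98,[-0.28,0.14,0.04],[0,0,0]],
    [0.98,[-0.28,0.14,0.04],[0,0,0]],
    [0.98,[-0.28,0.14,0.04],[0,0,0]],
    [0.98,[-0.28,0.14,0.04],[0,0,0]],
    [0.98,[-0.28,0.14,0.04],[0,0,0]],
    [0.98,[-0.28,0.14,0.04],[0,0,0]],
    [0.98,[-0.28,0.14,0.04],[0,0,0]],
  ],
)

```text
time: 2.7
tool_pos: [0.5675, -0.2171, 0.4016]
eef_rot: [2.278, 2.163, -0.003]
contact_force: [0.1, 0.2, -0.6]
finger_gap: 0.086
gripper_force: 0.0
```

```bash
python3 go.py -.245 .004 .09
```

```text
shift [-0.0016 -0.0007  0.3116] turn [-0.001  0.002 -0.001] n 0.312
2.7 tcp cradle [-0.2429  0.0031  0.4016] [ 0.5675 -0.2171  0.4016] F [ 0.07  0.19 -0.64] [-0.3   0.36  0.85  1.39 -0.26  1.51  0.48] 0.086
```

jog_arm(
  increments=[
    [0.98,[0,0,0.315],[0,0,0]],
    [0.98,[0,0,0.315],[0,0,0]],
    [0.98,[0,0,0.315],[0,0,0]],
    [0.98,[0,0,0.315],[0,0,0]],
    [0.98,[0,0,0.315],[0,0,0]],
    [0.98,[0,0,0.315],[0,0,0]],
    [0.98,[0,0,0.315],[0,0,0]],
    [0.98,[0,0,0.315],[0,0,0]],
  ],
)

```text
time: 3.37
tool_pos: [0.5652, -0.2119, 0.0833]
eef_rot: [-2.272, -2.164, 0.004]
contact_force: [-0.4, 1.0, 0.2]
finger_gap: 0.0863
gripper_force: 0.0
```

```bash
python3 go.py -.205 .004 .085
python3 - <<'E'
from h import *
import cv2
c=camera("scene")[95:275,130:370]; cv2.imwrite("pics/s2.png",cv2.resize(c,(800,600),interpolation=cv2.INTER_CUBIC))
E
```

```text
shift [ 0.0328  0.0017 -0.0017] turn [-0.006 -0.001  0.003] n 0.033
3.3667 tcp cradle [-0.2378  0.0056  0.0833] [ 0.5652 -0.2119  0.0833] F [-0.43  1.04  0.21] [-0.2   0.61  0.68  1.81 -0.48  0.89  0.66] 0.0863
```

View pics/s2.png

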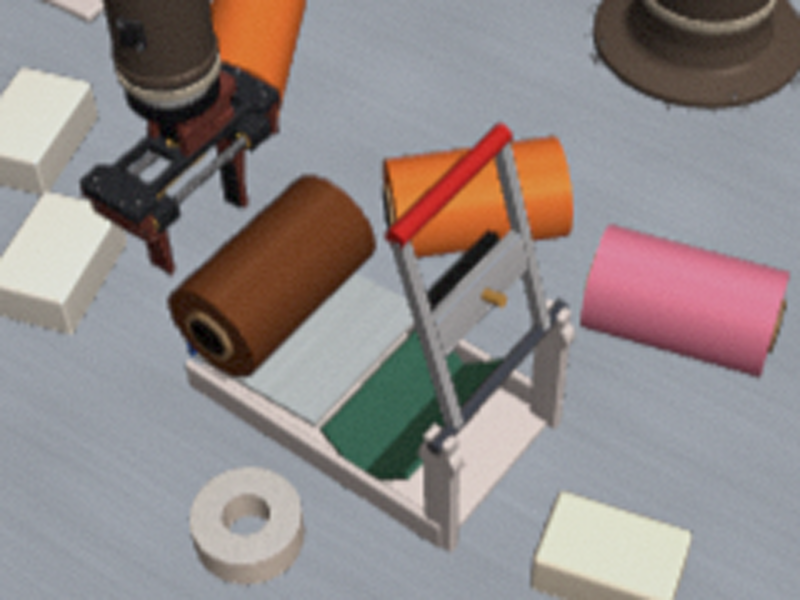

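The gripper stands behind the brown roll, with its fingers at about (165,268) and (235,200) spanning the roll's middle, and the clamp is still up. I'll creep up to contact.

jog_arm(
  increments=[
    [0.98,[0.008,0.0,-0.001],[0,0,0]],
    [0.98,[0.014,0.001,-0.002],[0,0,0]],
    [0.98,[0.018,0.001,-0.002],[0,0,0]],
    [0.98,[0.021,0.001,-0.002],[0,0,0]],
    [0.98,[0.0235,0.001,-0.002],[0,0,0]],
    [0.98,[0.0255,0.001,-0.002],[0,0,0]],
    [0.98,[0.0275,0.001,-0.002],[0,0,0]],
    [0.98,[0.0295,0.001,-0.002],[0,0,0]],
  ],
)

```text
time: 4.08
tool_pos: [0.5698, -0.1836, 0.09]
eef_rot: [2.275, 2.166, 0.001]
contact_force: [-0.1, 0.7, -0.6]
finger_gap: 0.0863
gripper_force: 0.0
```

jog_arm(
  increments=[
    [0.98,[0.002,0,0],[0,0,0]],
    [0.98,[0.004,0,0],[0,0,0]],
    [0.98,[0.006,0,0],[0,0,0]],
    [0.98,[0.008,0,0],[0,0,0]],
    [0.98,[0.01,0,0],[0,0,0]],
    [0.98,[0.012,0,0],[0,0,0]],
    [0.98,[0.014,0,0],[0,0,0]],
    [0.98,[0.016,0,0],[0,0,0]],
  ],
)

```text
time: 4.75
tool_pos: [0.5705, -0.1675, 0.0896]
eef_rot: [-2.276, -2.166, 0.0]
contact_force: [0.3, -2.9, 0.8]
finger_gap: 0.0858
gripper_force: 1.2
```

```bash
python3 go.py -.105 .004 .087
```

```text
shift [ 0.0882 -0.0012  0.0026] turn [-0.    -0.     0.002] n 0.088
4.75 tcp cradle [-0.1932  0.0027  0.0896] [ 0.5705 -0.1675  0.0896] F [ 0.28 -2.9   0.84] [-0.29  0.59  0.69  1.84 -0.48  0.89  0.58] 0.0858
```

jog_arm(
  increments=[
    [0.98,[0.003,0,0],[0,0,0]],
    [0.98,[0.006,0,0],[0,0,0]],
    [0.98,[0.009,0,0],[0,0,0]],
    [0.98,[0.012,0,0],[0,0,0]],
    [0.98,[0.015,0,0],[0,0,0]],
    [0.98,[0.018,0,0],[0,0,0]],
    [0.98,[0.021,0,0],[0,0,0]],
    [0.98,[0.024,0,0],[0,0,0]],
  ],
)

```text
time: 5.42
tool_pos: [0.5717, -0.1434, 0.0896]
eef_rot: [-2.276, -2.166, 0.0]
contact_force: [0.6, -2.7, 1.7]
finger_gap: 0.086
gripper_force: 1.2
```

jog_arm(
  increments=[
    [0.98,[0.003,0,0],[0,0,0]],
    [0.98,[0.006,0,0],[0,0,0]],
    [0.98,[0.009,0,0],[0,0,0]],
    [0.98,[0.012,0,0],[0,0,0]],
    [0.98,[0.015,0,0],[0,0,0]],
    [0.98,[0.018,0,0],[0,0,0]],
    [0.98,[0.021,0,0],[0,0,0]],
    [0.98,[0.024,0,0],[0,0,0]],
  ],
)

```text
time: 6.08
tool_pos: [0.5728, -0.1195, 0.0896]
eef_rot: [-2.276, -2.166, 0.0]
contact_force: [-0.5, -3.1, 1.4]
finger_gap: 0.0858
gripper_force: 1.2
```

```bash
python3 go.py -.105 .004 .087
python3 - <<'E'
from h import *
import cv2
for n,(x,y) in dict(scene=(150,110),top=(195,115)).items():
    c=camera(n)[y:y+135,x:x+180]; cv2.imwrite(f"pics/{n}3.png",c)
a,b=[cv2.imread(f"pics/{n}3.png") for n in("scene","top")]
cv2.imwrite("pics/c3.png",cv2.resize(np.hstack([a,b]),(800,300),interpolation=cv2.INTER_CUBIC))
E
```

```text
shift [ 0.0401 -0.0012  0.0026] turn [-0.    -0.     0.002] n 0.04
6.0833 tcp cradle [-0.1451  0.0027  0.0896] [ 0.5728 -0.1195  0.0896] F [-0.52 -3.06  1.38] [-0.38  0.58  0.7   1.86 -0.47  0.88  0.5 ] 0.0858
```

View pics/c3.png

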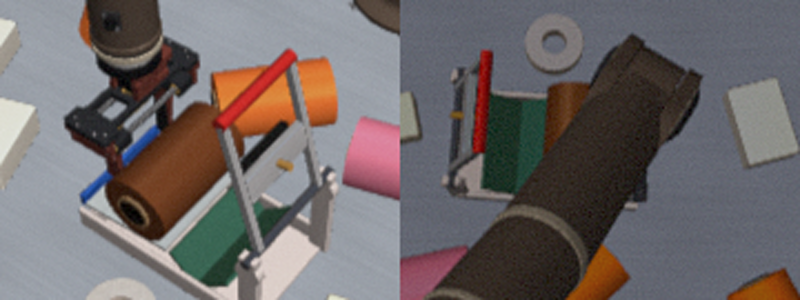

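The roll is part-way up the ramp and square to it. Its near hub is at (130,212) in the left half of the picture and the blue stop bar is free behind it. I'll go on with the push.

jog_arm(
  increments=[
    [0.98,[0.003,0,0],[0,0,0]],
    [0.98,[0.006,0,0],[0,0,0]],
    [0.98,[0.009,0,0],[0,0,0]],
    [0.98,[0.012,0,0],[0,0,0]],
    [0.98,[0.015,0,0],[0,0,0]],
    [0.98,[0.018,0,0],[0,0,0]],
    [0.98,[0.021,0,0],[0,0,0]],
    [0.98,[0.024,0,0],[0,0,0]],
  ],
)

```text
time: 6.85
tool_pos: [0.574, -0.0955, 0.0897]
eef_rot: [-2.276, -2.166, -0.0]
contact_force: [-0.6, -2.7, 1.9]
finger_gap: 0.0857
gripper_force: 1.2
```

jog_arm(
  increments=[
    [0.98,[0.002,0,0],[0,0,0]],
    [0.98,[0.004,0,0],[0,0,0]],
    [0.98,[0.006,0,0],[0,0,0]],
    [0.98,[0.008,0,0],[0,0,0]],
    [0.98,[0.01,0,0],[0,0,0]],
    [0.98,[0.012,0,0],[0,0,0]],
    [0.98,[0.014,0,0],[0,0,0]],
    [0.98,[0.016,0,0],[0,0,0]],
  ],
)

```text
time: 7.52
tool_pos: [0.5748, -0.0796, 0.0896]
eef_rot: [-2.276, -2.166, -0.0]
contact_force: [0.6, -1.4, 0.3]
finger_gap: 0.0862
gripper_force: 0.7
```

jog_arm(
  increments=[
    [0.98,[0.001,0,0],[0,0,0]],
    [0.98,[0.002,0,0],[0,0,0]],
    [0.98,[0.003,0,0],[0,0,0]],
    [0.98,[0.004,0,0],[0,0,0]],
    [0.98,[0.005,0,0],[0,0,0]],
    [0.98,[0.006,0,0],[0,0,0]],
    [0.98,[0.007,0,0],[0,0,0]],
    [0.98,[0.008,0,0],[0,0,0]],
  ],
)

```text
time: 8.18
tool_pos: [0.5752, -0.0717, 0.0896]
eef_rot: [-2.276, -2.166, -0.0]
contact_force: [-1.0, -0.6, 0.3]
finger_gap: 0.0858
gripper_force: 0.0
```

```bash
python3 go.py -.235 .004 .087
```

```text
shift [-0.1377 -0.0014  0.0026] turn [-0.    -0.     0.002] n 0.138
8.1833 tcp cradle [-0.0973  0.0028  0.0896] [ 0.5752 -0.0717  0.0896] F [-1.   -0.6   0.27] [-0.47  0.57  0.7   1.87 -0.47  0.87  0.42] 0.0858
```

jog_arm(
  increments=[
    [0.98,[-0.02,0,-0.02],[0,0,0]],
    [0.98,[-0.04,0,-0.06],[0,0,0]],
    [0.98,[-0.04,0,-0.1],[0,0,0]],
    [0.98,[-0.04,0,-0.14],[0,0,0]],
    [0.98,[-0.04,0,-0.18],[0,0,0]],
    [0.98,[-0.04,0,-0.22],[0,0,0]],
    [0.98,[-0.04,0,-0.26],[0,0,0]],
    [0.98,[-0.04,0,-0.29],[0,0,0]],
  ],
)

```text
time: 8.85
tool_pos: [0.5733, -0.1122, 0.3833]
eef_rot: [2.275, 2.164, 0.004]
contact_force: [1.2, -1.3, -0.1]
finger_gap: 0.0858
gripper_force: 0.0
```

jog_arm(
  increments=[
    [0.98,[0,0,-0.02],[0,0,1]],
    [0.98,[0,0,-0.04],[0,0,1]],
    [0.98,[0,0,-0.04],[0,0,1]],
    [0.98,[0,0,-0.04],[0,0,1]],
    [0.98,[0,0,-0.04],[0,0,1]],
    [0.98,[0,0,-0.04],[0,0,1]],
    [0.98,[0,0,-0.04],[0,0,1]],
  ],
)

```text
time: 9.43
tool_pos: [0.5732, -0.1117, 0.4196]
eef_rot: [-2.935, -1.119, 0.0]
contact_force: [-0.1, 0.2, -0.0]
finger_gap: 0.086
gripper_force: 0.0
```

jog_arm(
  increments=[
    [0.98,[0,0,0],[0,0,1]],
    [0.98,[0,0,0],[0,0,1]],
    [0.98,[0,0,0],[0,0,1]],
    [0.98,[0,0,0],[0,0,1]],
    [0.98,[0,0,0],[0,0,1]],
    [0.98,[0,0,0],[0,0,1]],
    [0.98,[0,0,0],[0,0,1]],
  ],
)

```text
time: 10.02
tool_pos: [0.5732, -0.1116, 0.4195]
eef_rot: [3.14, -0.089, -0.0]
contact_force: [-0.2, 0.3, -0.6]
finger_gap: 0.0861
gripper_force: 0.0
```

```bash
python3 go.py 0.038 0 .42
python3 - <<'E'
from h import *
import cv2
im=np.mean([camera("scene").astype(float) for _ in range(4)],0).astype(np.uint8)
t=np.clip(np.mean([camera("top").astype(float) for _ in range(4)],0)*1.6,0,255).astype(np.uint8)
a=cv2.resize(im[125:258,175:308],(400,400),interpolation=cv2.INTER_CUBIC)
b=cv2.resize(t[130:230,205:305],(400,400),interpolation=cv2.INTER_CUBIC)
cv2.imwrite("pics/c4.png",np.hstack([a,b]))
E
```

```text
shift [ 0.0018 -0.1753 -0.0005] turn [-0.     0.    -2.007] n 0.175
10.0167 tcp cradle [-0.1373  0.0028  0.4195] [ 0.5732 -0.1116  0.4195] F [-0.19  0.3  -0.64] [-0.72  0.43  1.26  1.43 -0.41  1.58 -1.12] 0.0861
```

View pics/c4.png

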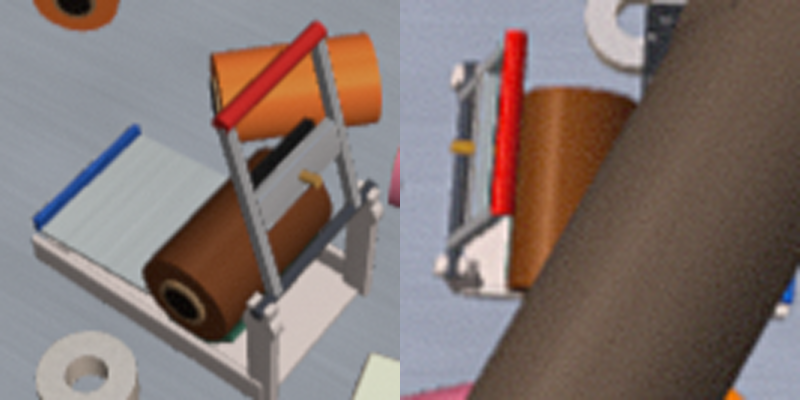

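The roll lies in the vee under the upright clamp. Its near hub is at (182,300) in the left half, and the handle ends are at (222,124) and (318,30). I'll refine the numbers.

```bash
python3 - <<'E'
from h import *
v=np.load("v.npy"); u=np.array([182,300])*133/400+(175,125)
for y in(-.09,-.08,-.07): print(y,(proj("scene",c2w(v,(0,y,.081)))-u).round(2))
# stop bar top ends in scene: near (38,222) , far (138,130)
for uu,y in(((38,222),-.075),((138,130),.075)): print((proj("scene",c2w(v,(-.1785,y,.056)))-(np.array(uu)*133/400+(175,125))).round(2))
E
sed 's/R.from_matrix(Rc@np.diag(\[1,-1,-1.\]))/R.from_matrix(Rc@np.array([[0,-1,0],[-1,0,0],[0,0,-1.]]))/' go.py > go2.py; python3 go2.py .038 0 .42
```

```text
-0.09 [-2.9  2.8]
-0.08 [-0.55  0.25]
-0.07 [ 1.78 -2.28]
[-0.73 -0.74]
[-0.49 -2.13]
shift [ 0.0032 -0.1755 -0.0002] turn [-0.001 -0.     0.003] n 0.176
10.4167 tcp cradle [-0.1375  0.0028  0.4197] [ 0.5732 -0.1118  0.4197] F [0.15 0.06 0.3 ] [-0.72  0.43  1.26  1.43 -0.41  1.58 -1.11] 0.0864
```

jog_arm(
  increments=[
    [0.98,[0,-0.04,0],[0,0,0]],
    [0.98,[0,-0.08,0],[0,0,0]],
    [0.98,[0,-0.12,0],[0,0,0]],
    [0.98,[0.003,-0.16,0],[0,0,0]],
    [0.98,[0.003,-0.176,0],[0,0,0]],
    [0.98,[0.003,-0.176,0],[0,0,0]],
  ],
)

```text
time: 10.92
tool_pos: [0.5854, 0.07, 0.4187]
eef_rot: [-3.141, 0.063, 0.002]
contact_force: [0.4, 0.5, 0.0]
finger_gap: 0.0864
gripper_force: 0.0
```

```bash
python3 go2.py .038 0 .305
```

```text
shift [-0.      0.0067  0.1137] turn [-0.     0.002  0.014] n 0.114
10.9167 tcp cradle [ 4.470e-02 -1.000e-04  4.187e-01] [0.5854 0.07   0.4187] F [0.43 0.52 0.03] [-1.02  0.46  1.28  1.41 -0.44  1.59 -1.39] 0.0864
```

jog_arm(
  increments=[
    [0.98,[0,0,0.01],[0,0,0]],
    [0.98,[0,0,0.035],[0,0,0]],
    [0.98,[0,0,0.06],[0,0,0]],
    [0.98,[0,0,0.085],[0,0,0]],
    [0.98,[0,0,0.105],[0,0,0]],
    [0.98,[0,0,0.114],[0,0,0]],
    [0.98,[0,0,0.114],[0,0,0]],
    [0.98,[0,0,0.114],[0,0,0]],
  ],
)

```text
time: 11.58
tool_pos: [0.585, 0.0624, 0.3062]
eef_rot: [3.14, -0.081, 0.0]
contact_force: [-0.1, -0.4, 1.1]
finger_gap: 0.086
gripper_force: 0.0
```

```bash
python3 go2.py .038 0 .305;  python3 - <<'E'
from h import *
import cv2
im=np.mean([camera("scene").astype(float) for _ in range(3)],0).astype(np.uint8)
cv2.imwrite("pics/c5.png",cv2.resize(im[100:235,200:335],(600,600),interpolation=cv2.INTER_CUBIC))
E
```

```text
shift [-0.0001 -0.0009  0.0012] turn [ 0. -0. -0.] n 0.001
11.5833 tcp cradle [ 3.710e-02 -1.000e-04  3.062e-01] [0.585  0.0624 0.3062] F [-0.1  -0.38  1.14] [-1.01  0.51  1.24  1.62 -0.5   1.37 -1.33] 0.086
```

View pics/c5.png

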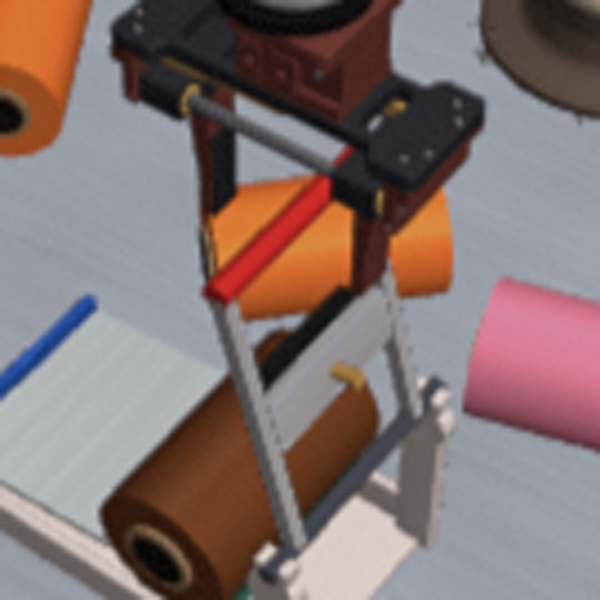

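The open fingers straddle the red bar between the fork arms, at about (215,180) and (370,240), and nothing collides. I'll close on it with a modest grip.

jog_arm(
  increments=[
    [0,[0,0,0],[0,0,0]],
    [0,[0,0,0],[0,0,0]],
    [0,[0,0,0],[0,0,0]],
    [0,[0,0,0],[0,0,0]],
    [0,[0,0,0],[0,0,0]],
    [0,[0,0,0],[0,0,0]],
    [0,[0,0,0],[0,0,0]],
    [0,[0,0,0],[0,0,0]],
  ],
  grip_force=15,
)

```text
time: 12.4
tool_pos: [0.5849, 0.0639, 0.3056]
eef_rot: [3.141, -0.078, -0.0]
contact_force: [-0.9, -0.7, -0.4]
finger_gap: 0.0365
gripper_force: 0.0
```

```bash
cat > arc.py <<'E'
import sys
from h import *
# shifts along the arc (tool y=-cradle x, z=down) from current bar angle; tool fixed orientation
v=np.load("v.npy"); st=bot.get_state()
p=R.from_euler("z",-v[2]).apply(st["tool_pos"]-np.array([v[0],v[1],0]))
g=p+[0,0,.019]; a0=np.arctan2(g[2]-.145,.085-g[0]); r=np.hypot(g[2]-.145,.085-g[0])
print("angle",np.degrees(a0).round(2),"r",r.round(4),"y",p[1].round(4),"F",st["contact_force"].round(1),"gap",round(st["finger_gap"],4),"t",st["time"],st["joints"].round(2))
for d in map(float,sys.argv[1:]):
    a=a0-np.radians(d); q=np.array([.085-r*np.cos(a),.145+r*np.sin(a)-.019])
    print(d,"y %.4f z %.4f"%(-(q[0]-p[0]),-(q[1]-p[2])))
E
python3 arc.py 3 6 9 12 15 18 21 24
```

```text
angle 75.51 r 0.1855 y 0.0001 F [-0.9 -0.7 -0.4] gap 0.0365 t 12.4 [-1.01  0.52  1.24  1.62 -0.5   1.37 -1.33]
3.0 y 0.0093 z 0.0027
6.0 y 0.0185 z 0.0058
9.0 y 0.0275 z 0.0095
12.0 y 0.0363 z 0.0136
15.0 y 0.0449 z 0.0181
18.0 y 0.0532 z 0.0231
21.0 y 0.0613 z 0.0286
24.0 y 0.0690 z 0.0344
```

Fingers still closing; let them finish.

jog_arm(
  increments=[
    [0,[0,0,0],[0,0,0]],
    [0,[0,0,0],[0,0,0]],
    [0,[0,0,0],[0,0,0]],
    [0,[0,0,0],[0,0,0]],
    [0,[0,0,0],[0,0,0]],
    [0,[0,0,0],[0,0,0]],
  ],
)

```text
time: 12.9
tool_pos: [0.5849, 0.0636, 0.3057]
eef_rot: [3.14, -0.078, -0.0]
contact_force: [-0.5, -0.8, 0.6]
finger_gap: 0.0155
gripper_force: 15.0
```

```bash
python3 arc.py 3 6 9 12 15 18 21 24
```

```text
angle 75.43 r 0.1856 y 0.0 F [-0.5 -0.8  0.6] gap 0.0155 t 12.9 [-1.01  0.52  1.24  1.62 -0.5   1.37 -1.33]
3.0 y 0.0093 z 0.0027
6.0 y 0.0185 z 0.0059
9.0 y 0.0275 z 0.0095
12.0 y 0.0363 z 0.0136
15.0 y 0.0449 z 0.0182
18.0 y 0.0532 z 0.0232
21.0 y 0.0613 z 0.0287
24.0 y 0.0690 z 0.0345
```

jog_arm(
  increments=[
    [0,[0,0.009,0.003],[0,0,0]],
    [0,[0,0.0185,0.006],[0,0,0]],
    [0,[0,0.0275,0.0095],[0,0,0]],
    [0,[0,0.036,0.0135],[0,0,0]],
    [0,[0,0.045,0.018],[0,0,0]],
    [0,[0,0.053,0.023],[0,0,0]],
    [0,[0,0.061,0.0285],[0,0,0]],
    [0,[0,0.069,0.0345],[0,0,0]],
  ],
)

```text
time: 13.57
tool_pos: [0.5814, -0.0041, 0.2709]
eef_rot: [-3.138, 0.076, 0.001]
contact_force: [-1.6, 4.3, 3.6]
finger_gap: 0.0156
gripper_force: 15.0
```

```bash
python3 arc.py 3 6 9 12 15 18 21 24
```

```text
angle 51.68 r 0.1847 y 0.0001 F [-1.6  4.3  3.6] gap 0.0156 t 13.5667 [-0.89  0.52  1.21  1.69 -0.51  1.29 -1.2 ]
3.0 y 0.0074 z 0.0062
6.0 y 0.0145 z 0.0128
9.0 y 0.0213 z 0.0197
12.0 y 0.0276 z 0.0270
15.0 y 0.0336 z 0.0346
18.0 y 0.0392 z 0.0425
21.0 y 0.0443 z 0.0507
24.0 y 0.0490 z 0.0591
```

jog_arm(
  increments=[
    [0,[0,0.0074,0.006],[0,0,0]],
    [0,[0,0.0145,0.013],[0,0,0]],
    [0,[0,0.0213,0.0197],[0,0,0]],
    [0,[0,0.0276,0.027],[0,0,0]],
    [0,[0,0.0336,0.0346],[0,0,0]],
    [0,[0,0.0392,0.0425],[0,0,0]],
    [0,[0,0.0443,0.0507],[0,0,0]],
    [0,[0,0.049,0.059],[0,0,0]],
  ],
)

```text
time: 14.23
tool_pos: [0.5788, -0.0541, 0.2114]
eef_rot: [-3.14, 0.077, 0.001]
contact_force: [-1.8, 4.8, 3.9]
finger_gap: 0.0157
gripper_force: 15.0
```

```bash
python3 arc.py 2 4 6 8 10 12 14 16
```

```text
angle 27.42 r 0.1854 y 0.0001 F [-1.8  4.8  3.9] gap 0.0157 t 14.2333 [-0.77  0.57  1.15  1.77 -0.56  1.18 -1.08]
2.0 y 0.0029 z 0.0058
4.0 y 0.0056 z 0.0117
6.0 y 0.0080 z 0.0177
8.0 y 0.0103 z 0.0237
10.0 y 0.0123 z 0.0299
12.0 y 0.0142 z 0.0361
14.0 y 0.0158 z 0.0423
16.0 y 0.0172 z 0.0487
```

jog_arm(
  increments=[
    [0,[0,0.0025,0.006],[0,0,0]],
    [0,[0,0.005,0.0117],[0,0,0]],
    [0,[0,0.0075,0.0177],[0,0,0]],
    [0,[0,0.0095,0.0237],[0,0,0]],
    [0,[0,0.0115,0.03],[0,0,0]],
    [0,[0,0.0135,0.036],[0,0,0]],
    [0,[0,0.015,0.0423],[0,0,0]],
    [0,[0,0.016,0.0487],[0,0,0]],
  ],
)

```text
time: 14.9
tool_pos: [0.5781, -0.0702, 0.1629]
eef_rot: [3.141, -0.078, -0.001]
contact_force: [-3.3, 3.4, 4.2]
finger_gap: 0.0157
gripper_force: 15.0
```

```bash
python3 arc.py 2 4 6 8 10
```

```text
angle 11.55 r 0.1844 y 0.0001 F [-3.3  3.4  4.2] gap 0.0157 t 14.9 [-0.7   0.62  1.09  1.82 -0.61  1.1  -1.01]
2.0 y 0.0012 z 0.0063
4.0 y 0.0021 z 0.0127
6.0 y 0.0029 z 0.0191
8.0 y 0.0034 z 0.0255
10.0 y 0.0037 z 0.0319
```

jog_arm(
  increments=[
    [0.4,[0,0,0],[0,0,0]],
    [0.4,[0,0,0],[0,0,0]],
    [0.4,[0,0,0],[0,0,0]],
    [0.4,[0,0,0],[0,0,0]],
    [0.4,[0,0,-0.01],[0,0,0]],
    [0.4,[0,0,-0.025],[0,0,0]],
    [0.4,[0,0,-0.045],[0,0,0]],
    [0.4,[0,0,-0.05],[0,0,0]],
  ],
)

```text
time: 15.57
tool_pos: [0.5796, -0.0709, 0.2167]
eef_rot: [3.14, -0.078, 0.006]
contact_force: [-0.2, -1.2, 1.6]
finger_gap: 0.0351
gripper_force: 0.0
```

jog_arm(
  increments=[
    [0,[0,0.002,0],[0,0,0]],
    [0,[0,0.002,0],[0,0,0]],
    [0,[0,0.002,0],[0,0,0]],
    [0,[0,0.002,0],[0,0,0]],
    [0,[0,0.002,0],[0,0,0]],
    [0,[0,0.002,0],[0,0,0]],
    [0,[0,0.002,0],[0,0,0]],
    [0,[0,0.002,0],[0,0,0]],
  ],
)

```text
time: 16.23
tool_pos: [0.5782, -0.072, 0.2133]
eef_rot: [3.141, -0.078, -0.0]
contact_force: [-0.2, -0.5, -0.1]
finger_gap: 0.0002
gripper_force: 0.0
```

```bash
python3 arc.py;  python3 - <<'E'
from h import *
import cv2
im=np.mean([camera("scene").astype(float) for _ in range(3)],0).astype(np.uint8)
cv2.imwrite("pics/c6.png",cv2.resize(im[110:245,185:320],(600,600),interpolation=cv2.INTER_CUBIC))
E
```

```text
angle 25.56 r 0.2022 y -0.0001 F [-0.2 -0.5 -0.1] gap 0.0002 t 16.2333 [-0.74  0.57  1.14  1.76 -0.55  1.18 -1.05]
```

View pics/c6.png

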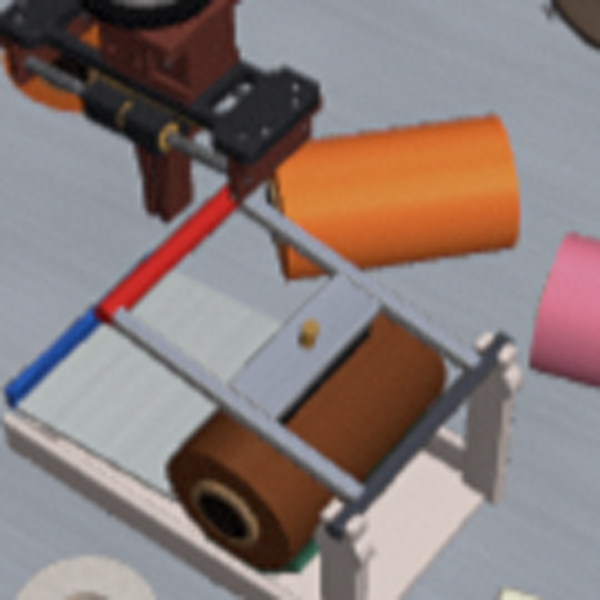

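The clamp is about 11 degrees above level, held by its own friction. The closed fingers are right above the red bar at (165,215), and a strip of pad shows above the roll at (325,370). Now I'll press down, first touching the bar.

jog_arm(
  increments=[
    [0,[0,0,0.006],[0,0,0]],
    [0,[0,0,0.012],[0,0,0]],
    [0,[0,0,0.016],[0,0,0]],
    [0,[0,0,0.019],[0,0,0]],
    [0,[0,0,0.022],[0,0,0]],
    [0,[0,0,0.025],[0,0,0]],
    [0,[0,0,0.028],[0,0,0]],
    [0,[0,0,0.031],[0,0,0]],
  ],
)

```text
time: 17.05
tool_pos: [0.5782, -0.0731, 0.1826]
eef_rot: [3.139, -0.079, 0.001]
contact_force: [-1.0, -3.1, 4.7]
finger_gap: 0.0003
gripper_force: 2.3
```

```bash
python3 arc.py
```

```text
angle 17.15 r 0.1921 y -0.0002 F [-1.  -3.1  4.7] gap 0.0003 t 17.05 [-0.71  0.6   1.11  1.8  -0.59  1.13 -1.02]
```

jog_arm(
  increments=[
    [0,[0,0,0.002],[0,0,0]],
    [0,[0,0,0.004],[0,0,0]],
    [0,[0,0,0.006],[0,0,0]],
    [0,[0,0,0.008],[0,0,0]],
    [0,[0,0,0.01],[0,0,0]],
    [0,[0,0,0.012],[0,0,0]],
    [0,[0,0,0.014],[0,0,0]],
    [0,[0,0,0.014],[0,0,0]],
  ],
)

```text
time: 17.72
tool_pos: [0.5783, -0.0716, 0.168]
eef_rot: [-3.14, 0.077, 0.0]
contact_force: [-0.1, -1.1, 1.9]
finger_gap: 0.0002
gripper_force: 0.7
```

jog_arm(
  increments=[
    [0,[0,0,0.0005],[0,0,0]],
    [0,[0,0,0.001],[0,0,0]],
    [0,[0,0,0.0015],[0,0,0]],
  ],
)

```text
time: 17.97
tool_pos: [0.5783, -0.0716, 0.1669]
eef_rot: [-3.14, 0.077, 0.0]
contact_force: [-0.5, -1.1, 4.2]
finger_gap: 0.0004
gripper_force: 2.0
```

jog_arm(
  increments=[
    [0,[0,0,0.0005],[0,0,0]],
    [0,[0,0,0.001],[0,0,0]],
    [0,[0,0,0.0015],[0,0,0]],
  ],
)

```text
time: 18.22
tool_pos: [0.5782, -0.0718, 0.1654]
eef_rot: [-3.14, 0.077, -0.0]
contact_force: [-0.0, -1.0, 3.6]
finger_gap: 0.0003
gripper_force: 1.9
```

jog_arm(
  increments=[
    [0,[0,0,0.0004],[0,0,0]],
    [0,[0,0,0.0008],[0,0,0]],
    [0,[0,0,0.0012],[0,0,0]],
  ],
)

```text
time: 18.47
tool_pos: [0.5782, -0.0719, 0.1642]
eef_rot: [-3.14, 0.078, 0.0]
contact_force: [-0.4, -1.7, 3.6]
finger_gap: 0.0003
gripper_force: 1.9
```

jog_arm(
  increments=[
    [0,[0,0,0.0004],[0,0,0]],
    [0,[0,0,0.0007],[0,0,0]],
    [0,[0,0,0.001],[0,0,0]],
  ],
)

```text
time: 18.72
tool_pos: [0.5782, -0.072, 0.1632]
eef_rot: [-3.141, 0.078, -0.0]
contact_force: [-0.2, -0.5, 5.4]
finger_gap: 0.0005
gripper_force: 2.5
```

jog_arm(
  increments=[
    [0,[0,0,0.0001],[0,0,0]],
    [0,[0,0,0.0003],[0,0,0]],
    [0,[0,0,0.0004],[0,0,0]],
  ],
)

```text
time: 18.97
tool_pos: [0.5783, -0.072, 0.1631]
eef_rot: [-3.14, 0.078, -0.0]
contact_force: [-1.0, -0.1, 6.8]
finger_gap: 0.0004
gripper_force: 3.4
```

jog_arm(
  increments=[
    [0,[0,0,0.0001],[0,0,0]],
    [0,[0,0,0.0002],[0,0,0]],
    [0,[0,0,0.0003],[0,0,0]],
    [0,[0,0,0.0003],[0,0,0]],
  ],
)

```text
time: 19.3
tool_pos: [0.5783, -0.072, 0.163]
eef_rot: [-3.14, 0.078, -0.001]
contact_force: [-2.2, -0.8, 8.1]
finger_gap: 0.0004
gripper_force: 4.0
```

Run:
```python
from h import *
for _ in range(8): camera("top"); s=bot.get_state(); print(s["time"],s["contact_force"].round(1),round(s["gripper_force"],2),s["tool_pos"].round(5))
```

```text
19.35 [-0.3 -0.6  8.8] 4.03 [ 0.57828 -0.07198  0.16295]
19.4 [-0.9 -0.3  8. ] 4.02 [ 0.5783  -0.07202  0.16296]
19.45 [-0.1 -0.   7.4] 4.02 [ 0.57829 -0.072    0.16295]
19.5 [-0.8 -1.1  9.1] 4.02 [ 0.57826 -0.07198  0.16296]
19.55 [-1.   0.1  7.7] 4.02 [ 0.57831 -0.07195  0.16297]
19.6 [-0.6  0.1  8.4] 4.02 [ 0.57828 -0.07197  0.16296]
19.65 [-1.1 -0.8  8. ] 4.02 [ 0.57826 -0.07197  0.16294]
19.7 [-1.5 -0.8  7.6] 4.02 [ 0.57829 -0.07198  0.16296]
```

jog_arm(
  increments=[
    [0,[0,0,0.0002],[0,0,0]],
    [0,[0,0,0.0004],[0,0,0]],
    [0,[0,0,0.0005],[0,0,0]],
    [0,[0,0,0.0005],[0,0,0]],
  ],
)

```text
time: 20.03
tool_pos: [0.5783, -0.072, 0.1628]
eef_rot: [-3.14, 0.078, -0.001]
contact_force: [-1.9, 0.1, 11.4]
finger_gap: 0.0006
gripper_force: 5.7
```

Run:
```python
from h import *
F=[]
for _ in range(8): camera("top"); s=bot.get_state(); F.append(s["contact_force"])
print(s["time"],np.mean(F,0).round(2),round(s["gripper_force"],2),s["tool_pos"].round(5))
```

```text
20.4333 [-2.21 -0.33 11.61] 5.66 [ 0.5783  -0.07199  0.16278]
```

jog_arm(
  increments=[
    [0,[0,0,-0.001],[0,0,0]],
    [0,[0,0,-0.003],[0,0,0]],
    [0,[0,0,-0.01],[0,0,0]],
    [0,[0,0,-0.03],[0,0,0]],
    [0,[0,0,-0.06],[0,0,0]],
    [0,[0,0,-0.09],[0,0,0]],
    [0,[0,0,-0.1],[0,0,0]],
    [0,[0,0,-0.1],[0,0,0]],
  ],
)

```text
time: 21.1
tool_pos: [0.5793, -0.0723, 0.2645]
eef_rot: [-3.14, 0.077, -0.006]
contact_force: [-0.4, 0.1, -0.3]
finger_gap: 0.0006
gripper_force: 0.0
```

Run:
```python
from h import *
import cv2
im=np.mean([camera("scene").astype(float) for _ in range(4)],0).astype(np.uint8)
cv2.imwrite("pics/c7.png",cv2.resize(im[110:245,185:320],(600,600),interpolation=cv2.INTER_CUBIC))
```

```text
(no output)
```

View pics/c7.png

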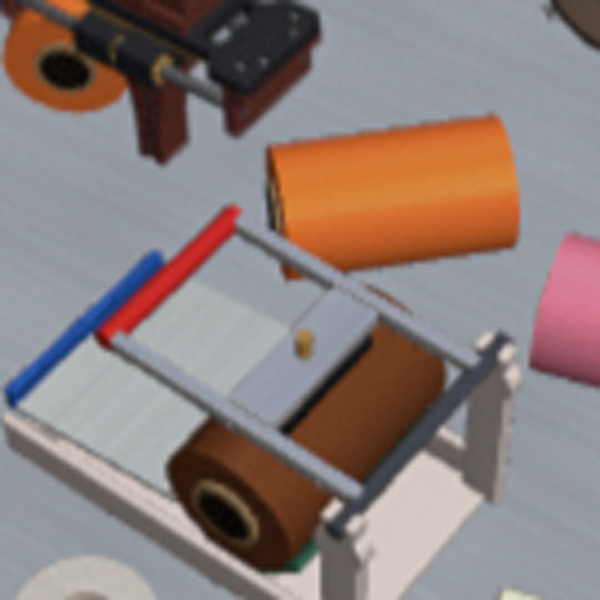

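The clamp is down with its pad on the centred roll (near hub at (222,505)), the bar is at (170,275), and the robot is clear of everything. I'm handing in.

```bash
python3 -c "
from workcell import bot
print(bot.job_done())"
```

```text
the job is handed in; nothing more can be done
None
```

I handed the job in at about 21 s: the roll is in the vee, the clamp was pressed down with about 11.6 N at the handle (a little over the 10 N asked, roughly 18 N at the pad by your figures), and the robot is clear; no verdict came back.

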